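# Open the lantern's battery cap

### The arm

A 7-joint arm with a two-finger parallel gripper is mounted at the origin on the work surface. World frame = base frame: x ahead of the robot, y to its left, z up, the work surface at z = 0. Lengths are in mm, angles in rad, forces in N, time in s.
With the tool pointing down it reaches from about 350 to 900 mm from the base axis. Payload 8.1 kg.
Tool frame: the origin (TCP) lies midway between the tips of the shut fingers; the grasp point (between the pads) lies env.grasp_offset behind it (env.grasp_offset is the distance from the TCP to the grasp point, in mm); z points along the fingers, y is the line along which they close (so a half turn about z gives the same grasp; the last joint's range is limited). The gripper opens to 92 mm and grips with 3 to 60 N. Pads are 19 mm wide; open, the fingers measure 130 mm over their backs; the gripper's body (75 mm by 190 mm) begins 47 mm behind the grasp point.
Start: joints at [1.237, 0.434, 0.025, 1.573, -0.012, 1.134, -0.075], TCP at [142.947, -608.447, 226.742] pointing down, gripper open.
Joint ranges: [-2.62, 2.62], [-0.44, 2.09], [-1.27, 1.32], [0.08, 2.57], [-1.32, 4.46], [0.12, 2], [-2.74, 2.74]. Speed limits (rad/s): [2.22, 2.22, 3.01, 3.01, 3.14, 3.14, 3.14].

### API

Orientations are given as a rotation vector (axis times angle).
In Python, from rig import telemetry, snapshot, order, env gives the robot as it stands.
- The arm moves only by the tool servo_tool, never from a script. Its argument "targets" is a list of rows, each a list of 7 numbers: the shift along the tool's x, y, z in units of 50 mm (1.0 is 50 mm), then the turn, a rotation vector about the tool's x, y, z in units of 5 degrees (1.0 is 5 degrees), then the closure, from 0 (fully open) to 1 (shut). In form: [[dx, dy, dz, ax, ay, az, grip], ...]. A call has 1 to 5 rows; each row is the pose to reach, as a shift and turn from the pose commanded when the call began, along the tool's axes at that moment; what a row does not reach only later rows make up. A row lasts 1/10 s, in which the tool goes at most 50 mm and 8.59 degrees, less where a joint would pass 70% of its speed; a pose out of reach is approached as far as the arm can. A call with a gripper value outside its range is refused whole. The fingers move at their own pace and stop on an object; the grip force is fixed at half the most. Time passes only in rows, so rows that repeat a pose let the fingers close. It gives the time, the measured TCP pose, the force, the opening and the grip force at its end, in the units of the state.
- telemetry.get_state(): the state, without advancing time (a new reading comes with each control period).
- snapshot(name): name is "scene" or "top" or "wrist"; returns a dict with "color" (400x640x3 uint8, blue, green, red), "intrinsics" (3x3 intrinsics, pixels), "dist" ([k1, k2, p1, p2, k3] as OpenCV has them; the pictures are not rectified), "R" (3x3) and "t" (3): a world point X has camera coordinates R X + t. Camera axes: x right, y down, z forward; pixel columns grow to the right and rows downward; lengths in mm; the calibration is good to about 2 mm. A picture is of the moment at which its call begins. There is no depth.
- order.hand_in(): hands the job in; it is judged then, once.
The state is a dict: "t": time; "joint_positions": joint angles; "qd": joint speeds; "joint_efforts": joint torques, N m; "tool_pos": TCP position; "eef_rot": TCP orientation; "force": force on the tool from outside, world axes, zero at the start; "torque": the same for the moment, N m; "finger_gap": opening from 0.0 (shut) to 1.0 (fully open); "finger_force": force on a finger pad.
Only numpy, scipy, OpenCV 4.12 (cv2) and the standard library are available. Lean on these libraries where they do the work, as an engineer would, in place of code of your own. Each camera call takes 0.05 s, during which the arm holds its last target. There are 200 camera calls.

### The job

The lantern needs new batteries: first slide the empty steel dish along the plank, without lifting it, until its foot stands wholly on the round black mat, ready for the old cells. Then open the round twist cap on top of the lantern; nobody remembers which way it loosens, so try it one way and, if it stops dead, the other, until it has turned about a sixth of a turn, and only then lift it off. Finish while still holding the cap in the gripper, well clear above the lantern (a good hand's breadth is plenty); leave the dish on the mat and the other things on the shelf where they are.

Things in the scene. Friction and masses are not known exactly. Their poses are not given: they have to be found in the camera images.
- shelf: The shelf: a plank 280 x 860 x 22 mm, long side along its y, on two brick stacks; fixed. Origin at table height under the plank's centre; the plank's top lies 142 mm above the table (z = 0.142). Its x points away from the robot, turned by a few degrees at most.
- lantern: Round green plastic lantern, fixed on the plank, diameter 104 mm at its base, 100 mm at the top; its flat top deck is 105 mm above its underside. Origin at the centre of its underside on the plank, z up. The twist cap sits in the middle of the deck. A wire bail is folded down at one side below the deck.
- cap: Round black plastic twist cap on the lantern, 56 mm across, 30 mm high, 50 g, a thin grey raised bar 44 x 5 x 3 mm across its top along its x. Origin at the centre of its underside, z up. Seated, it lies on the lantern's axis, 107 mm above the lantern's origin, its x along the lantern's x within 0.06 rad. Turns with next to no torque; against its stop it slips in the fingers at a 10 to 20 N grip.
- cap_top (a point): Centre of the cap's flat top, 30 mm above its underside (the grey bar stands 2.5 mm higher). Bayonet fit: three lugs inside the cap sit under a flange, so it cannot be lifted (2 mm of play) until turned. One way it meets a firm stop within 0.25 rad, the other way it turns freely to an end stop near 1.15 rad; which way differs from start to start and cannot be seen.
- neck (a point): Centre of the lantern's flat deck, under the cap; the neck stands 24 mm above it inside the cap. With the cap turned 0.8 to 1.1 rad (best 1.0) the free way from its seated angle, it lifts straight off: the lugs clear the flange after 18 mm of rise, the whole cap clears the neck after 22 mm.
- mat: Thin round black rubber mat, diameter 130 mm, 1 mm thick, lying fixed on the plank; it gives no step to things slid onto it. Origin at its centre on the plank.
- dish: Open steel dish, empty and loose, 120 g: foot diameter 80 mm, rim diameter 100 mm, 30 mm high, wall 3 mm, floor 4 mm thick; inside it is about 74 mm across at the floor, so closed fingers fit in and can push its wall. Origin at the centre of its underside, z up.
- tier_box: White plastic stacking box of three tiers, 100 x 100 x 102 mm, loose; bystander, at the left (+y) end of the plank. Origin at the centre of its underside.
- jar: Small glass jar with steel lid, diameter 52 mm, 62 mm high, loose; bystander, near the front edge of the plank left of the lantern. Origin at the centre of its underside.
- torch: Black plastic torch lying along its y, 145 mm long, head diameter 36 mm (from its origin to y = +35 mm), body diameter 28 mm (to y = -110 mm), loose; bystander, along the plank's far edge. Origin on its axis line, at the bottom.
- spoon: Steel spoon 140 mm long, lying along its x, loose; bystander, near the plank's front edge before the lantern. Origin at its middle, on the plank.

How it is judged (in metres and radians):
On the way, in this order (a step that is already met when the one before it is completed fails the run):
1. the dish stands on the mat (centre within 25 mm of the mat's centre, so its foot is wholly on it) and is at rest, while the cap is still on (horizontal distance between dish and mat below 0.025 m and linear speed of dish below 0.02 m/s and height (world z) of dish below 0.146 m and z of cap in the frame of lantern below 0.117 m), for 0.2 s.
2. the cap is turned to where it comes free (by 0.55 rad or more), still on its neck (angle between the x axis of cap and the x axis of lantern, either way round above 0.55 rad and z of cap in the frame of lantern below 0.115 m and horizontal distance between cap and lantern below 0.006 m), for 0.1 s.
At the end, for the whole second after the job is handed in: The gripper's fingers hold the cap (over 1 N) still, at least 45 mm above its seated height, over the lantern (within 80 mm of its axis) and not touching it; the dish stands at rest on the plank with its centre within 25 mm of the mat's centre (z of cap in the frame of lantern above 0.152 m and horizontal distance between cap and lantern below 0.08 m and contact force between cap and the fingers above 1 N and contact force between cap and lantern below 0.05 N and linear speed of cap below 0.05 m/s and horizontal distance between dish and mat below 0.025 m and height (world z) of dish below 0.146 m and linear speed of dish below 0.02 m/s); the arm keeps its last pose, push and grip.
It fails at once if the dish is lifted more than 15 mm off the plank (height (world z) of dish above 0.157 m).
It fails at once if the dish is tipped over 0.4 rad (angle between dish's own z axis and vertical above 0.4 rad).
It fails at once if the tier box, jar, torch or spoon is moved more than 30 mm (distance of any of tier_box, jar, torch, spoon from where it was at the start of the episode above 0.03 m).
It also fails if it takes over 67 s, if anything falls off the work surface, if the arm or the gripper's body presses on something with over 40 N, if the wrist force passes 120 N, or if a joint passes its speed limit or range.

## Working session

There is one attempt and no reset: what is moved stays moved. The work goes in short steps, Python scripts to look and compute and a tool call to move; the robot and the scene stay as the last step left them, time stands still between calls to the robot, and variables do not carry over. Pictures are saved under pics/ and viewed, at most 10 in all, crops included, and the job is handed in when it is done.

Besides the shell and the picture viewer there is one more tool, called as a command line: name --pt "numbers of a row" for each row, then --argument value for the rest. servo_tool: Moves the arm, as the interface text tells. Its arguments: {"type":"object","properties":{"targets":{"type":"array","items":{"type":"array","items":{"type":"number"}}}},"required":["targets"]}

```bash
mkdir -p pics; ls
python3 - <<'E'
from rig import telemetry, snapshot, order, env
import cv2, pickle
s=telemetry.get_state(); print({k:s[k] for k in('t','tool_pos','eef_rot','finger_gap','force')}, env.grasp_offset)
d={n:snapshot(n) for n in("scene","top")}
pickle.dump(d,open('d0.pkl','wb'))
for n in d: cv2.imwrite(f'pics/{n}0.png',d[n]["color"]); print(n,d[n]["intrinsics"],d[n]["dist"],d[n]["R"],d[n]["t"])
E
```

```text
pics
{'t': 0.0, 'tool_pos': array([ 142.79153255, -607.95655357,  225.96430023]), 'eef_rot': array([-3.11921889e+00, -3.61384097e-01,  5.01930575e-04]), 'finger_gap': 1.0014839031417058, 'force': array([-0.55055253,  0.62063103,  0.31636078])} 18.8
scene [[458.42103089   0.         321.65830869]
 [  0.         458.42103089 209.05476362]
 [  0.           0.           1.        ]] [-0.11264382  0.          0.          0.          0.        ] [[ 0.04771293  0.99865439 -0.02031947]
 [ 0.62213846 -0.04562667 -0.78157657]
 [-0.78145199  0.02464979 -0.62347829]] [ -38.67468298 -214.3345253  1559.67383971]
top [[375.1079325    0.         319.35919051]
 [  0.         375.1079325  201.02657491]
 [  0.           0.           1.        ]] [-0.07438213  0.          0.          0.          0.        ] [[ 0.02642559 -0.99934574 -0.02469369]
 [-0.99051151 -0.02284336 -0.13551802]
 [ 0.13486527  0.02804053 -0.99046711]] [  24.14282681  591.87553643 1027.9294441 ]
```

View pics/scene0.png

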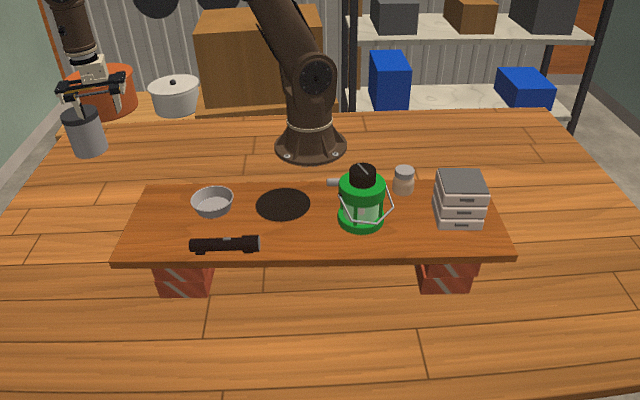

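View pics/top0.png

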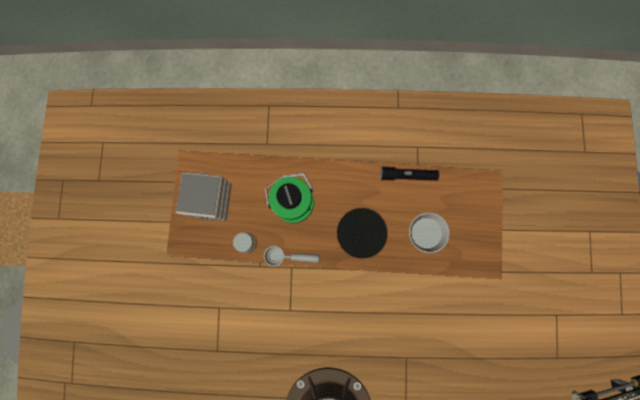

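The scene picture shows, left to right, the dish (212,203), mat (283,204), lantern (362,200) and box (460,200). In the top picture the dish is at (429,232), the mat at (362,233), the cap at (289,195), the jar at (244,242), the spoon at (290,257) and the torch at (410,174). I'll measure these next.

```bash
cat > h.py <<'E'
import cv2, numpy as np
def ray(s,p):
    u=cv2.undistortPoints(np.array([[p]],float),s["intrinsics"],s["dist"])[0,0]
    R,t=np.array(s["R"]),np.array(s["t"]).ravel()
    return -R.T@t, R.T@np.array([u[0],u[1],1.])
def onz(s,p,z):
    c,d=ray(s,p); return c+d*(z-c[2])/d[2]
def blob(m,box):  # largest contour in box (x0,y0,x1,y1)
    x0,y0,x1,y1=box; k=np.zeros_like(m); k[y0:y1,x0:x1]=m[y0:y1,x0:x1]
    cs,_=cv2.findContours(k,cv2.RETR_EXTERNAL,cv2.CHAIN_APPROX_NONE)
    return max(cs,key=cv2.contourArea)
def circ(s,c,z):  # contour cast to plane z, circle fit
    P=np.array([onz(s,p,z)[:2] for p in c[:,0].astype(float)])
    A=np.c_[2*P,np.ones(len(P))]; x=np.linalg.lstsq(A,(P**2).sum(1),rcond=None)[0]
    r=np.sqrt(x[2]+x[0]**2+x[1]**2); return x[:2],2*r,np.std(np.hypot(*(P-x[:2]).T)-r)
E
python3 - <<'E'
from h import *; import pickle
d=pickle.load(open('d0.pkl','rb'))
boxes={'top':dict(mat=(330,200,395,265),dish=(403,207,456,258),cap=(272,178,306,212),lan=(262,172,318,226)),
 'scene':dict(mat=(250,183,316,225),dish=(186,183,238,221),cap=(346,160,380,185),lan=(330,165,395,235))}
for n in d:
    s=d[n]; hsv=cv2.cvtColor(s["color"],cv2.COLOR_BGR2HSV); H,S,V=cv2.split(hsv)
    dark=((V<60)*255).astype(np.uint8); grey=((S<70)*255*(V>80)).astype(np.uint8); green=((H>45)&(H<80)&(S>120)).astype(np.uint8)*255
    for k,m,z in(('mat',dark,143),('dish',grey,172),('cap',cv2.morphologyEx(dark,cv2.MORPH_CLOSE,np.ones((7,7))),279),('lan',green,247)):
        c=blob(m,boxes[n][k]); print(n,k,z,cv2.boundingRect(c),*circ(s,c,z))
    if n=='top':
        x0,y0,x1,y1=boxes[n]['cap']; bar=np.zeros_like(V); bar[y0+5:y1-5,x0+5:x1-5]=((V>85)&(S<60))[y0+5:y1-5,x0+5:x1-5]*255
        c=blob(bar,boxes[n]['cap']); print(cv2.minAreaRect(c)); v=cv2.fitLine(c,cv2.DIST_L2,0,.01,.01).ravel(); 
        a=onz(s,v[2:]-8*v[:2],281);b=onz(s,v[2:]+8*v[:2],281); print('bar',(a+b)/2,np.arctan2(*(b-a)[1::-1]))
        for nm,p,z in(('torchL',(381,174),160),('torchR',(438,175),156),('jar',(244,242),204),('spoonhead',(274,256),142),('spoonend',(318,258),142)):print(nm,onz(s,p,z))
        cv2.imwrite('pics/cap.png',cv2.resize(s["color"][165:235,250:330],None,fx=7,fy=7,interpolation=cv2.INTER_CUBIC))
E
```

```text
scene mat 143 (256, 188, 54, 33) [497.69203064 -74.43652215] 123.6210970901594 1.0567205718425026
scene dish 172 (191, 186, 42, 32) [ 512.02624506 -234.51217429] 109.19276506332464 5.203306201038232
scene cap 279 (349, 163, 27, 22) [587.01747587  98.58944679] 71.12470441443521 4.814438381489943
scene lan 247 (339, 172, 47, 50) [612.77850837  99.73965312] 115.08566104439612 17.214721206279968
top mat 143 (337, 208, 50, 50) [498.79865996 -73.84588291] 123.32315426515186 0.6990488797183394
top dish 172 (409, 213, 40, 40) [ 501.94897247 -236.96156702] 96.7480444809638 0.69196817225427
top cap 279 (277, 184, 24, 25) [569.08012216 100.57036035] 52.31903737705887 1.01210924651087
top lan 247 (269, 177, 45, 46) [565.37917131  98.63297903] 101.99578545864274 2.238215259599315
((287.8500061035156, 195.04998779296875), (17.076295852661133, 1.5811388492584229), 71.56504821777344)
bar [570.2649826  101.79783527 281.        ] -2.7921110654270715
torchL [ 647.94190385 -119.82582834  160.        ]
torchR [ 649.68229756 -266.71991759  156.        ]
jar [465.70070084 211.98802423 204.        ]
spoonhead [433.79057147 147.37394299 142.        ]
spoonend [431.90706946  35.50858527 142.        ]
```

View pics/cap.png

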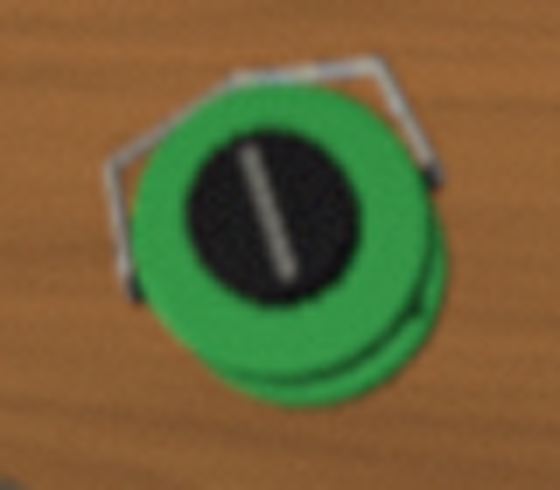

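The cap sits on the lantern axis at about (569,100.5), with its bar at a yaw of about 0.35. The dish is at (502,-237) and the mat at (498.5,-74); the fitted diameters match the given sizes. Next is a helper that turns a target pose into move units.

```bash
cat > to.py <<'E'
import sys, numpy as np
from scipy.spatial.transform import Rotation as Ro
from rig import telemetry
s=telemetry.get_state(); R=Ro.from_rotvec(s["eef_rot"]); p=np.array(s["tool_pos"])
print('t',s["t"],'pos',p.round(1),'yaw x',np.arctan2(*R.as_matrix()[1::-1,0]).round(3),'q',np.round(s["joint_positions"],2),'gap',round(s["finger_gap"],3),'ff',np.round(s["finger_force"],1),'F',np.round(s["force"],1),'T',np.round(s["torque"],2))
for a in sys.argv[1:]:
    x,y,z,w=map(float,a.split(',')); c,n=np.cos(w),np.sin(w)
    T=Ro.from_matrix([[c,n,0],[n,-c,0],[0,0,-1]])
    print(a,np.r_[R.inv().apply(np.array([x,y,z])-p)/50, np.degrees((R.inv()*T).as_rotvec())/5].round(2))
E
python3 to.py 502,-240,226,1.57
```

```text
t 0.1 pos [ 142.8 -608.   226. ] yaw x 0.231 q [ 1.24  0.44  0.02  1.57 -0.01  1.13 -0.08] gap 1.002 ff 0.0 F [ 0.6  0.2 -0.3] T [-0.05  0.03 -0.02]
502,-240,226,1.57 [ 8.680e+00 -5.520e+00  1.000e-02 -1.000e-02 -1.000e-02 -1.535e+01]
```

servo_tool --pt "0.6 -0.4 0 0 0 -1.2 1" --pt "1.4 -0.9 0 0 0 -2.6 1" --pt "2.2 -1.4 0 0 0 -4.0 1" --pt "3.0 -1.9 0 0 0 -5.4 1" --pt "3.8 -2.4 0 0 0 -6.8 1"

```text
t: 0.6
tool_pos: [301.3, -446.5, 226.5]
eef_rot: [-2.875, -1.265, 0.0]
force: [0.7, -1.2, -0.1]
finger_gap: 0.616
finger_force: 0.0
```

```bash
python3 to.py 502,-240,226,1.57
```

```text
t 0.6 pos [ 301.3 -446.5  226.5] yaw x 0.829 q [ 1.02  0.31 -0.18  1.77  0.06  1.07  0.07] gap 0.616 ff 0.0 F [ 0.7 -1.2 -0.1] T [-0.05 -0.05 -0.03]
502,-240,226,1.57 [ 5.76  0.17  0.01 -0.   -0.   -8.49]
```

servo_tool --pt "0.9 0 0 0 0 -1.6 1" --pt "1.8 0.05 0 0 0 -3.2 1" --pt "2.7 0.1 0 0 0 -4.8 1" --pt "3.6 0.1 0 0 0 -6.4 1" --pt "4.5 0.15 0 0 0 -8.0 1"

```text
t: 1.1
tool_pos: [459.4, -286.5, 226.6]
eef_rot: [-2.268, -2.173, 0.001]
force: [0.5, -0.1, 0.1]
finger_gap: 0.177
finger_force: 0.0
```

```bash
python3 to.py 502,-237,226,1.57 502,-237,155,1.57
```

```text
t 1.1 pos [ 459.4 -286.5  226.6] yaw x 1.528 q [ 0.77  0.34 -0.41  1.75  0.15  1.09  0.27] gap 0.177 ff 0.0 F [ 0.5 -0.1  0.1] T [-0.05 -0.16 -0.03]
502,-237,226,1.57 [ 1.03  0.81  0.01 -0.01 -0.   -0.48]
502,-237,155,1.57 [ 1.03  0.81  1.43 -0.01 -0.   -0.48]
```

servo_tool --pt "0.5 0.4 0 0 0 -0.3 1" --pt "0.9 0.7 0 0 0 -0.5 1" --pt "1.05 0.8 0 0 0 -0.5 1" --pt "1.05 0.8 0.4 0 0 -0.5 1" --pt "1.05 0.8 0.8 0 0 -0.5 1"

```text
t: 1.6
tool_pos: [501.1, -238.4, 186.4]
eef_rot: [2.227, 2.214, -0.001]
force: [0.1, 0.3, -0.1]
finger_gap: 0.005
finger_force: 0.0
```

```bash
python3 to.py 502,-237,152,1.57 498,-50,152,1.57
python3 - <<'E'
from rig import snapshot
import cv2
s=snapshot("top"); w=snapshot("wrist"); cv2.imwrite('pics/a.png',cv2.hconcat([cv2.resize(s["color"][150:300,240:480],(640,400)),]) ); cv2.imwrite('pics/w.png',w["color"])
E
```

```text
t 1.6 pos [ 501.1 -238.4  186.4] yaw x 1.565 q [ 0.66  0.4  -0.42  1.77  0.19  1.01  0.16] gap 0.005 ff 0.0 F [ 0.1  0.3 -0.1] T [-0.04 -0.1   0.07]
502,-237,152,1.57 [ 0.03  0.02  0.69  0.01  0.01 -0.06]
498,-50,152,1.57 [ 3.77 -0.08  0.68  0.01  0.01 -0.06]
```

View pics/w.png

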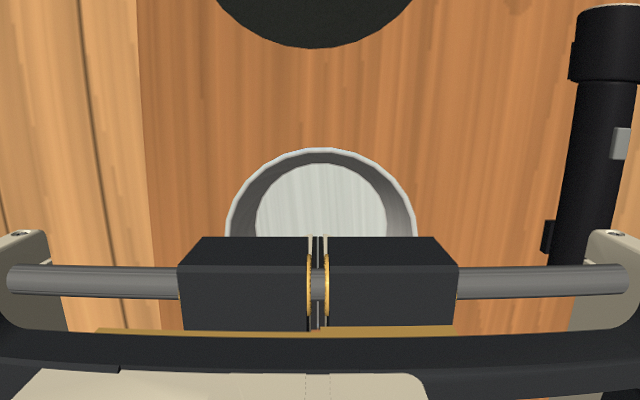

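The wrist view shows the closed fingers centred on the dish (rim arc peak at (322,150)), with the mat straight ahead and the torch off to the right. I'll lower into the dish.

servo_tool --pt "0 0 0.3 0 0 0 1" --pt "0 0 0.55 0 0 0 1" --pt "0 0 0.66 0 0 0 1" --pt "0.1 0 0.66 0 0 0 1" --pt "0.25 0 0.66 0 0 0 1"

```text
t: 2.2
tool_pos: [501.5, -225.2, 154.1]
eef_rot: [2.228, 2.215, 0.0]
force: [-0.1, -0.4, 0.3]
finger_gap: 0.003
finger_force: 0.0
```

```bash
python3 to.py 498.5,-50,152,1.57
```

```text
t 2.2 pos [ 501.5 -225.2  154.1] yaw x 1.565 q [ 0.64  0.42 -0.42  1.82  0.21  0.94  0.12] gap 0.003 ff 0.0 F [-0.1 -0.4  0.3] T [-0.   -0.08  0.  ]
498.5,-50,152,1.57 [ 3.5  -0.08  0.04  0.    0.   -0.06]
```

servo_tool --pt "0.2 0 0 0 0 0 1" --pt "0.45 0 0 0 0 0 1" --pt "0.7 -0.02 0 0 0 0 1" --pt "0.95 -0.03 0 0 0 0 1" --pt "1.2 -0.04 0 0 0 0 1"

```text
t: 2.7
tool_pos: [499.7, -164.0, 154.0]
eef_rot: [2.226, 2.216, 0.0]
force: [-0.3, -1.3, 1.3]
finger_gap: 0.007
finger_force: 1.1
```

servo_tool --pt "0.25 0 0 0 0 0 1" --pt "0.5 -0.02 0 0 0 0 1" --pt "0.75 -0.03 0 0 0 0 1" --pt "1.0 -0.03 0 0 0 0 1" --pt "1.2 -0.04 0 0 0 0 1"

```text
t: 3.2
tool_pos: [498.1, -104.0, 153.8]
eef_rot: [2.226, 2.216, 0.0]
force: [0.5, -2.0, 3.7]
finger_gap: 0.004
finger_force: 1.8
```

```bash
python3 to.py 498.5,-50,152,1.57
python3 - <<'E'
from rig import snapshot
from h import *
s=snapshot("top"); H,S,V=cv2.split(cv2.cvtColor(s["color"],cv2.COLOR_BGR2HSV)); cv2.imwrite('pics/b.png',cv2.resize(s["color"][150:300,240:480],(800,500)))
E
```

```text
t 3.2 pos [ 498.1 -104.   153.8] yaw x 1.566 q [ 0.46  0.37 -0.46  1.92  0.21  0.9  -0.11] gap 0.004 ff 1.8 F [ 0.5 -2.   3.7] T [-0.62 -0.1   0.01]
498.5,-50,152,1.57 [ 1.08  0.    0.04  0.    0.   -0.04]
```

View pics/b.png

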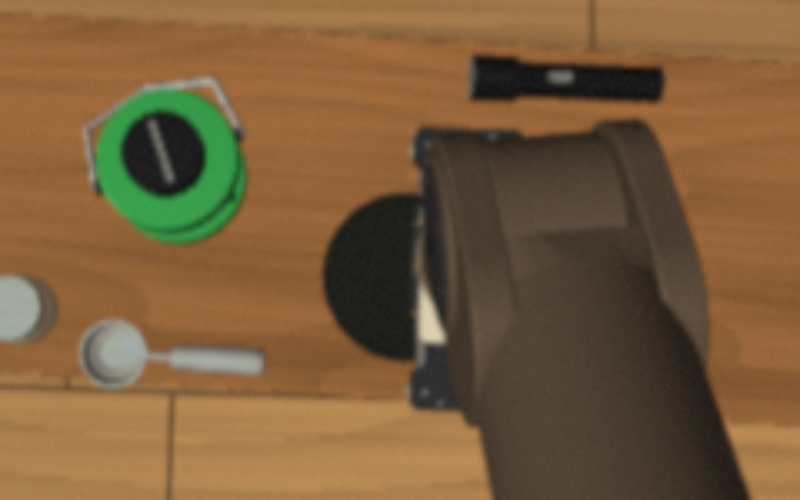

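The arm hides the dish in this top view. The mat's left half is still uncovered (centre near (405,275)) and the lantern is clear of the gripper. I'll go on pushing to y of about -52, then measure with the scene and wrist cameras.

servo_tool --pt "0.25 0 0 0 0 0 1" --pt "0.5 0 0 0 0 0 1" --pt "0.75 0 0 0 0 0 1" --pt "0.95 0 0 0 0 0 1" --pt "1.0 0 0 0 0 0 1"

```text
t: 3.75
tool_pos: [498.1, -53.2, 153.7]
eef_rot: [-2.224, -2.218, -0.001]
force: [0.4, -2.4, 1.8]
finger_gap: 0.002
finger_force: 1.5
```

```bash
python3 to.py 498.5,-50,152,1.57
python3 - <<'E'
from rig import snapshot
import cv2,pickle
d={n:snapshot(n) for n in("scene","wrist")}; pickle.dump(d,open('d1.pkl','wb'))
cv2.imwrite('pics/c.png',cv2.vconcat([cv2.resize(d["scene"]["color"][160:260,180:420],(720,300)),cv2.resize(d["wrist"]["color"],(480,300)).copy() if 0 else cv2.copyMakeBorder(cv2.resize(d["wrist"]["color"],(480,300)),0,0,0,240,0)]))
E
```

```text
t 3.75 pos [498.1 -53.2 153.7] yaw x 1.568 q [ 0.38  0.36 -0.48  1.93  0.21  0.9  -0.21] gap 0.002 ff 1.5 F [ 0.4 -2.4  1.8] T [-0.55 -0.09 -0.03]
498.5,-50,152,1.57 [ 0.06  0.01  0.03 -0.   -0.01 -0.02]
```

View pics/c.png

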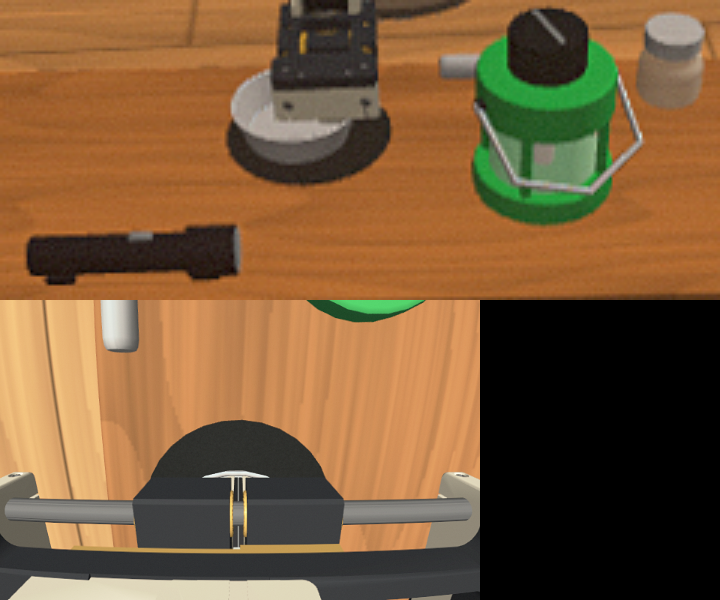

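The scene crop shows the dish standing on the mat, a little towards -y. The rim's left edge is at (231,105) in the crop, which is (257,195) in full pixels, and the mat spans crop columns 228–390. I'll cast the left edge to get the offset.

Run:
```python
from h import *; import pickle
s=pickle.load(open('d1.pkl','rb'))["scene"]
H,S,V=cv2.split(cv2.cvtColor(s["color"],cv2.COLOR_BGR2HSV))
m=((S<70)&(V>80)).astype(np.uint8)*255
c=blob(m,(245,175,300,225)); P=np.array([onz(s,p,172)[:2] for p in c[:,0].astype(float)])
print(cv2.boundingRect(c),'min y rim',P[:,1].min(), 'centre y',P[:,1].min()+50)
```

```text
(257, 183, 43, 32) min y rim -132.09191259204505 centre y -82.09191259204505
```

servo_tool --pt "0.08 0 0 0 0 0 1" --pt "0.16 0 0 0 0 0 1" --pt "0.18 0 0 0 0 0 1" --pt "0.05 0 0 0 0 0 1" --pt "-0.2 0 0 0 0 0 1"

```text
t: 4.35
tool_pos: [498.2, -65.0, 153.8]
eef_rot: [-2.225, -2.218, -0.0]
force: [0.1, -0.1, -0.3]
finger_gap: 0.006
finger_force: 0.0
```

servo_tool --pt "0 0 -0.2 0 0 0 1" --pt "0 0 -0.6 0 0 0 1" --pt "0 0 -1.4 0 0 0 1" --pt "0 0 -2.3 0 0 0 1" --pt "0 0 -3.2 0 0 0 0.5"

```text
t: 4.85
tool_pos: [497.7, -65.3, 316.2]
eef_rot: [-2.227, -2.216, -0.001]
force: [0.7, -1.0, 0.2]
finger_gap: 0.048
finger_force: 0.0
```

```bash
python3 to.py 569,100.5,310,1.75
```

```text
t 4.85 pos [497.7 -65.3 316.2] yaw x 1.565 q [ 0.44  0.21 -0.5   1.69  0.11  1.26 -0.09] gap 0.048 ff 0.0 F [ 0.7 -1.   0.2] T [-0.07 -0.12 -0.04]
569,100.5,310,1.75 [ 3.32  1.41  0.12  0.   -0.   -2.11]
```

servo_tool --pt "0.5 0.2 0 0 0 0 0" --pt "1.2 0.5 0 0 0 0 0" --pt "2.0 0.85 0 0 0 0 0" --pt "2.8 1.2 0 0 0 0 0" --pt "3.2 1.4 0 0 0 0 0"

```text
t: 5.35
tool_pos: [569.3, 98.4, 314.6]
eef_rot: [-2.223, -2.218, -0.003]
force: [0.9, 0.4, -0.1]
finger_gap: 0.478
finger_force: 0.0
```

```bash
python3 to.py 569,100.5,316,1.57 569,100.5,259,1.57
python3 - <<'E'
from rig import snapshot
from h import *; import pickle
d={n:snapshot(n) for n in("scene","top","wrist")}; pickle.dump(d,open('d2.pkl','wb'))
for n,b in(('top',(403-100,207-20,456-50,258+10)),('scene',(250,175,325,225))):
    s=d[n]; H,S,V=cv2.split(cv2.cvtColor(s["color"],cv2.COLOR_BGR2HSV)); m=((S<70)&(V>80)).astype(np.uint8)*255
    c=blob(m,b); P=np.array([onz(s,p,172)[:2] for p in c[:,0].astype(float)]); print(n,cv2.boundingRect(c),circ(s,c,172),P.min(0),P.max(0))
w=cv2.resize(d["wrist"]["color"],(480,300)); t=cv2.resize(d["top"]["color"][150:300,240:480],(480,300)); cv2.imwrite('pics/e.png',cv2.vconcat([w,t]))
E
```

```text
t 5.35 pos [569.3  98.4 314.6] yaw x 1.569 q [ 0.14  0.36 -0.56  1.52  0.19  1.32 -0.44] gap 0.478 ff 0.0 F [ 0.9  0.4 -0.1] T [-0.03 -0.17  0.05]
569,100.5,316,1.57 [ 0.04 -0.01 -0.03  0.01 -0.02 -0.01]
569,100.5,259,1.57 [ 0.04 -0.01  1.11  0.01 -0.02 -0.01]
top (343, 212, 41, 42) (array([497.44544528, -74.73384485]), np.float64(99.87405858686587), np.float64(0.672056844713065)) [ 447.15051956 -123.82286871] [548.29559096 -25.0687161 ]
scene (261, 182, 42, 32) (array([508.1878515 , -74.13555658]), np.float64(108.70784043788355), np.float64(5.416603673059561)) [ 450.04674925 -123.15708521] [569.86341105 -27.11271277]
```

View pics/e.png

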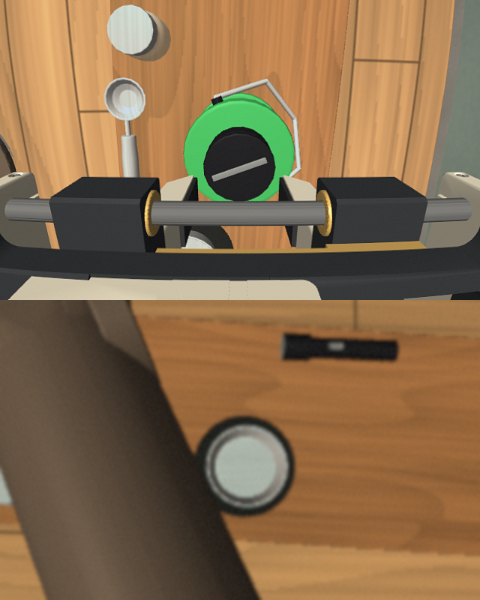

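The wrist view shows the cap centred between the fingers (cap near (240,163)). The top view shows the dish concentric on the mat, with its fitted centre about 1.5 mm off. Now I'll open fully and descend onto the cap.

servo_tool --pt "0.04 0 0 0 0 0 0" --pt "0.04 0 0 0 0 0 0" --pt "0.04 0 0 0 0 0 0" --pt "0.04 0 0.1 0 0 0 0" --pt "0.04 0 0.3 0 0 0 0"

```text
t: 6.0
tool_pos: [569.2, 96.1, 298.8]
eef_rot: [2.227, 2.214, 0.002]
force: [0.7, 0.0, 0.0]
finger_gap: 0.99
finger_force: 0.0
```

servo_tool --pt "0 0 0.25 0 0 0 0" --pt "0 0 0.5 0 0 0 0" --pt "0 0 0.7 0 0 0 0" --pt "0 0 0.82 0 0 0 0" --pt "0 0 0.82 0 0 0 0"

```text
t: 6.5
tool_pos: [568.5, 96.4, 256.6]
eef_rot: [-2.226, -2.215, 0.002]
force: [-1.0, -0.4, -0.3]
finger_gap: 0.998
finger_force: 0.0
```

servo_tool --pt "0 0 0 0 0 0 0.5" --pt "0 0 0 0 0 0 0.5" --pt "0 0 0 0 0 0 0.5" --pt "0 0 0 0 0 0 0.5" --pt "0 0 0 0 0 0 0.5"

```text
t: 7.0
tool_pos: [569.1, 96.5, 257.9]
eef_rot: [2.227, 2.216, 0.001]
force: [0.5, 0.2, 0.1]
finger_gap: 0.617
finger_force: 0.3
```

```bash
python3 to.py 569,100.5,258,1.57
```

```text
t 7.0 pos [569.1  96.5 257.9] yaw x 1.566 q [ 0.14  0.39 -0.55  1.61  0.22  1.2  -0.47] gap 0.617 ff 0.3 F [0.5 0.2 0.1] T [ 0.02 -0.26 -0.05]
569,100.5,258,1.57 [ 0.08 -0.   -0.    0.01  0.   -0.05]
```

servo_tool --pt "0 0 0 0 0 0 0.25" --pt "0.03 0 0 0 0 0 0.25" --pt "0.09 0 0 0 0 0 0.25" --pt "0.09 0 0 0 0 0 0.25" --pt "0.09 0 0 0 0 0 0.6"

```text
t: 7.5
tool_pos: [568.9, 101.3, 257.7]
eef_rot: [-2.226, -2.216, 0.0]
force: [-0.1, 0.6, -0.2]
finger_gap: 0.706
finger_force: 0.0
```

servo_tool --pt "0 0 0 0 0 0 1" --pt "0 0 0 0 0 0 1" --pt "0 0 0 0 0 0 1" --pt "0 0 0 0 0 0 1" --pt "0 0 0 0 0 0 1"

```text
t: 8.0
tool_pos: [569.0, 101.0, 257.7]
eef_rot: [-2.227, -2.216, 0.0]
force: [0.3, 1.0, 0.0]
finger_gap: 0.6
finger_force: 30.0
```

```bash
python3 to.py 569,100.5,258,1.57;python3 - <<'E'
from rig import snapshot
from h import *; import pickle
d={n:snapshot(n) for n in("wrist","scene")}; pickle.dump(d,open('d3.pkl','wb'))
cv2.imwrite('pics/f.png',cv2.vconcat([cv2.resize(d["wrist"]["color"],(480,300)),cv2.resize(d["scene"]["color"][120:220,280:440],(480,300))]))
E
```

```text
t 8.0 pos [569.  101.  257.7] yaw x 1.566 q [ 0.13  0.39 -0.55  1.61  0.22  1.2  -0.47] gap 0.6 ff 30.0 F [0.3 1.  0. ] T [-0.01 -0.15 -0.02]
569,100.5,258,1.57 [-0.01  0.   -0.01 -0.    0.   -0.05]
```

View pics/f.png

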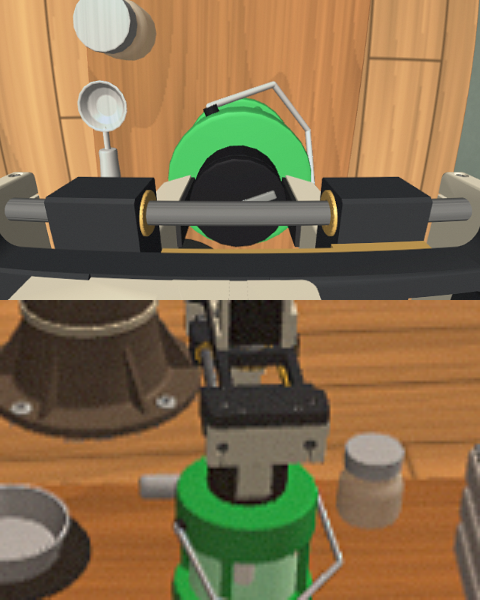

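The wrist view and gap (55 mm at 30 N) confirm a firm, centred grip on the cap. I'll try one direction slowly first.

servo_tool --pt "0 0 0 0 0 0.4 1" --pt "0 0 0 0 0 0.9 1" --pt "0 0 0 0 0 1.4 1" --pt "0 0 0 0 0 1.9 1" --pt "0 0 0 0 0 2.4 1"

```text
t: 8.6
tool_pos: [568.9, 101.0, 257.7]
eef_rot: [-2.448, -1.969, 0.0]
force: [-0.2, -0.3, 0.3]
finger_gap: 0.602
finger_force: 30.0
```

```bash
python3 to.py 569,101,258,1.57
```

```text
t 8.6 pos [568.9 101.  257.7] yaw x 1.355 q [ 0.1   0.39 -0.51  1.61  0.2   1.19 -0.67] gap 0.602 ff 30.0 F [-0.2 -0.3  0.3] T [-0.01 -0.03  0.04]
569,101,258,1.57 [-0.    0.   -0.01 -0.    0.   -2.47]
```

servo_tool --pt "0 0 0 0 0 0.3 1" --pt "0 0 0 0 0 0.6 1" --pt "0 0 0 0 0 0.9 1" --pt "0 0 0 0 0 1.2 1" --pt "0 0 0 0 0 1.4 1"

```text
t: 9.1
tool_pos: [568.9, 101.0, 257.7]
eef_rot: [2.564, 1.816, -0.0]
force: [-0.3, 0.6, -0.9]
finger_gap: 0.6
finger_force: 30.0
```

```bash
python3 to.py 569,101,258,1.57
```

```text
t 9.1 pos [568.9 101.  257.7] yaw x 1.233 q [ 0.08  0.38 -0.48  1.62  0.19  1.19 -0.78] gap 0.6 ff 30.0 F [-0.3  0.6 -0.9] T [-0.01 -0.09  0.01]
569,101,258,1.57 [ 0.    0.   -0.01 -0.    0.   -3.87]
```

It has turned 0.33 rad with no torque, past where the stop would be, so this is the free direction. I'll continue to about 1.0 rad in total.

servo_tool --pt "0 0 0 0 0 0.7 1" --pt "0 0 0 0 0 1.4 1" --pt "0 0 0 0 0 2.2 1" --pt "0 0 0 0 0 3.0 1" --pt "0 0 0 0 0 3.8 1"

```text
t: 9.6
tool_pos: [568.9, 101.0, 257.7]
eef_rot: [2.829, 1.366, -0.0]
force: [-0.3, -0.2, -0.4]
finger_gap: 0.602
finger_force: 30.0
```

servo_tool --pt "0 0 0 0 0 0.8 1" --pt "0 0 0 0 0 1.6 1" --pt "0 0 0 0 0 2.4 1" --pt "0 0 0 0 0 3.2 1" --pt "0 0 0 0 0 3.7 1"

```text
t: 10.1
tool_pos: [568.9, 101.1, 257.7]
eef_rot: [3.012, 0.893, -0.0]
force: [0.2, -0.3, -0.0]
finger_gap: 0.596
finger_force: 30.0
```

servo_tool --pt "0 0 0 0 0 0 1" --pt "0 0 0 0 0 0 1" --pt "0 0 0 0 0 0 1"

```text
t: 10.4
tool_pos: [569.0, 101.1, 257.7]
eef_rot: [-3.01, -0.899, 0.0]
force: [-0.3, -0.4, -0.3]
finger_gap: 0.597
finger_force: 30.0
```

```bash
python3 to.py 569,101,258,0.566
```

```text
t 10.4 pos [569.  101.1 257.7] yaw x 0.581 q [-0.01  0.36 -0.35  1.62  0.13  1.18 -1.38] gap 0.597 ff 30.0 F [-0.3 -0.4 -0.3] T [ 0.02  0.01 -0.09]
569,101,258,0.566 [-0.    0.   -0.01 -0.   -0.    0.17]
```

Turned 0.985 rad with no torque. Now I'll lift gently and watch the force.

servo_tool --pt "0 0 -0.03 0 0 0 1" --pt "0 0 -0.08 0 0 0 1" --pt "0 0 -0.14 0 0 0 1" --pt "0 0 -0.2 0 0 0 1" --pt "0 0 -0.2 0 0 0 1"

```text
t: 10.9
tool_pos: [569.3, 101.2, 268.4]
eef_rot: [3.01, 0.898, 0.002]
force: [0.1, 0.0, -0.1]
finger_gap: 0.599
finger_force: 30.0
```

servo_tool --pt "0 0 -0.15 0 0 0 1" --pt "0 0 -0.35 0 0 0 1" --pt "0 0 -0.6 0 0 0 1" --pt "0 0 -0.9 0 0 0 1" --pt "0 0 -1.2 0 0 0 1"

```text
t: 11.4
tool_pos: [569.1, 101.1, 329.4]
eef_rot: [3.01, 0.898, 0.001]
force: [-0.8, -0.1, -1.1]
finger_gap: 0.6
finger_force: 30.0
```

servo_tool --pt "0 0 -0.2 0 0 0 1" --pt "0 0 -0.4 0 0 0 1" --pt "0 0 -0.5 0 0 0 1" --pt "0 0 -0.5 0 0 0 1" --pt "0 0 -0.5 0 0 0 1"

```text
t: 11.9
tool_pos: [568.8, 101.0, 352.3]
eef_rot: [3.01, 0.898, -0.001]
force: [0.2, 0.5, -1.1]
finger_gap: 0.598
finger_force: 30.0
```

```bash
python3 to.py
python3 - <<'E'
from rig import snapshot
from h import *
s=snapshot("scene"); t=snapshot("top")
H,S,V=cv2.split(cv2.cvtColor(t["color"],cv2.COLOR_BGR2HSV)); m=((S<70)&(V>80)).astype(np.uint8)*255
print(circ(t,blob(m,(303,187,406,268)),172))
cv2.imwrite('pics/g.png',cv2.resize(s["color"][100:240,220:440],(660,420)))
E
```

```text
t 11.9 pos [568.8 101.  352.3] yaw x 0.58 q [-0.01  0.31 -0.35  1.46  0.11  1.39 -1.36] gap 0.598 ff 30.0 F [ 0.2  0.5 -1.1] T [-0.05  0.06 -0.05]
(array([497.49343721, -74.77973933]), np.float64(100.1507827585084), np.float64(0.6807316982203633))
```

View pics/g.png

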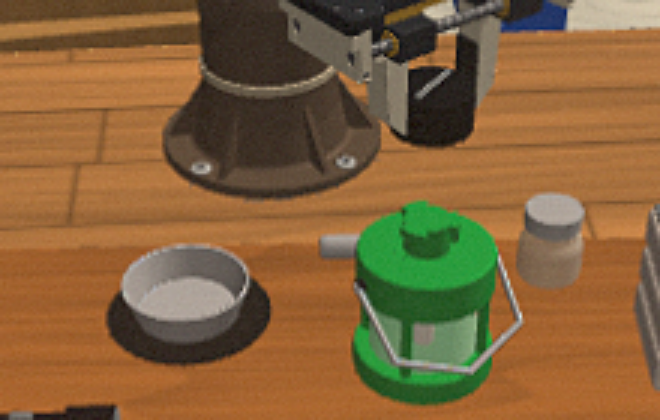

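The picture shows the cap held in the fingers at (435,105), about 95 mm above its seat. The bare neck is at (430,230) and the dish is on the mat at (187,290). I'm handing in.

```bash
python3 -c "
from rig import order
print(order.hand_in())"
```

```text
the job is handed in; nothing more can be done
None
```

The job is handed in: the dish stands about 2 mm off the mat's centre, and the cap, turned about 0.98 rad the free way and lifted off, is held in the gripper about 95 mm above its seat.

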